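Reload the reagent-disc feeder

ROBOT

A 6-joint arm with a two-finger parallel gripper is mounted at the origin on the work surface. World frame = base frame: x ahead of the robot, y to its left, z up, the work surface at z = 0. Lengths are in m, angles in rad, forces in N, time in s.
With the tool pointing down it reaches from about 0.3 to 1 m from the base axis. Payload 5.1 kg.
Tool frame: the origin (TCP) lies on the centre line of the jaws, within the pads' length; the fingertips stand 14 mm ahead of it and the grasp point (between the pads) lies 5 mm behind it; z points along the fingers, y is the direction in which the jaws open and shut (so a half turn about z gives the same grasp; the last joint's range is limited). The gripper opens to 95 mm and grips with 3 to 60 N. Pads are 20 mm wide; open, the fingers measure 119 mm over their backs; the gripper's body (75 mm by 180 mm) begins 59 mm behind the grasp point.
Start: joints at [1.09, 0.124, 1.65, -0, 1.367, -0.083], TCP at [0.252, 0.599, 0.229] pointing down, gripper open.
Joint ranges: [-2.61, 2.61], [-1.02, 2.33], [0.03, 2.71], [-1.35, 4.49], [0.32, 2.68], [-2.91, 2.91]. Speed limits (rad/s): [2.57, 2.57, 3.14, 3.14, 3.14, 3.14].

INTERFACE

Orientations are given as a rotation vector (axis times angle).
In Python, from rig import arm gives the robot as it stands.
- The arm moves only by the tool arm_command, never from a script. Its argument "deltas" is a list of rows, each an object with "rot": the turn, a rotation vector about the tool's x, y, z in degrees, a list of three; "slide": the shift along the tool's x, y, z in m, a list of three; "hand": the opening, from 0 (shut) to 1 (fully open). In form: [{"rot": [rx, ry, rz], "slide": [tx, ty, tz], "hand": hand}, ...]. A call has 1 to 20 rows; each row is the pose to reach, as a shift and turn from the pose measured when the call began, along the tool's axes at that moment; what a row does not reach only later rows make up. A row lasts 1/12 s, in which the tool goes at most 41.7 mm and 7.16 degrees, less where a joint would pass 70% of its speed; a pose out of reach is approached as far as the arm can. A call with a gripper value outside its range is refused whole. The fingers move at their own pace and stop on an object; "squeeze" is the grip in N (left out, the last holds). Time passes only in rows, so rows that repeat a pose let the fingers close. It gives the time, the measured TCP pose, the force and the opening at its end, in the units of the state.
- arm.state(): the state, without advancing time (a new reading comes with each control period).
- arm.get_image(name): name is "side" or "top" or "wrist"; returns a dict with "img" (420x560x3 uint8, red, green, blue), "range_z" (420x560 float32, m along the optical axis (not along the pixel's ray), 0 where there is no reading), "fx", "fy", "cx", "cy" (pixels), "R" (3x3) and "t" (3): a world point X has camera coordinates R X + t. Camera axes: x right, y down, z forward; pixel columns grow to the right and rows downward; lengths in m; the calibration is good to about 2 mm. The wrist camera is an equidistant fisheye: a pixel r from the principal point sees the ray r / f radians off the axis. A picture is of the moment at which its call begins.
- arm.sign_off(): hands the job in, once; it reports no verdict.
Trained networks look in a picture, given as the dict that the camera call returned (one of the last four; its "shot" number tells which), for a name from the list of things; names that differ only in an ending like _2 or _b are one class to them, and where a whole thing is asked for, a point or a joint stands for the part that bears it (a point fixed in the world has none). Each returns a list of dicts, best first, with "p" (0 to 1); they miss things now and then, are a little off and sometimes report something else, mostly with a low value. They report only what shows in the picture. A call takes as long as a camera call. They do not tell look-alikes from the thing itself.
- arm.spot_in(picture, query): "box" ([left, top, right, bottom] in pixels, round what is visible of it).
- arm.cut_out(picture, query): "mask" (420x560 bool, what is visible of it) and "box" ([left, top, right, bottom] in pixels, round what is visible of it).
- arm.place_of(picture, query): "uv" ([column, row] in pixels: a listed point, or the origin of a listed thing).
The state is a dict: "time": time; "q": joint angles; "joint_velocities": joint speeds; "joint_torque": joint torques, N m; "position": TCP position; "orientation": TCP orientation; "force": force on the tool from outside, world axes, zero at the start; "moment": the same for the moment, N m; "finger_gap": opening from 0.0 (shut) to 1.0 (fully open).
Only numpy, scipy, OpenCV 4.12 (cv2) and the standard library are available. Lean on these libraries where they do the work, as an engineer would, in place of code of your own. Each camera call takes 0.05 s, during which the arm holds its last target.

TASK

Load the loose purple-hubbed reagent disc from the bench into the spring-fed feeder: set it hub up in the feeder's mouth, on the stack already there, and press it straight down against the spring until all the orange catches have snapped over its rim, so that it stays down by itself. Leave the green and yellow discs where they are.

Things in the scene. Friction and masses are not known exactly. Their poses are not given: they have to be found in the camera images.
- purple_center (a point): Loose purple reagent disc on the bench, hub up, 60 g: round white flange 60 mm across, 12 mm thick, with a purple hub 24 mm across standing 22 mm above it; 34 mm tall in all. The point is on its axis, 17 mm above the underside, 17 mm below the hub's top; z points up out of the hub. Round: yaw does not matter. Grip it by the hub.
- green_center (a point): Green-hubbed disc, same shape, size and point. A bystander.
- yellow_center (a point): Yellow-hubbed disc, same shape, size and point. A bystander.
- feeder_mouth (a point): Centre of the mouth at its rim, 126 mm up; z up. Fixed square tube, collar 81 mm wide at the rim narrowing to 68. A disc set in it rests on the sprung stack, underside 11 mm below the rim, hub top 23 mm above. Press its hub 36 to 39 mm down (3 to 10 N; stop at 42) with shut fingers: four orange catches yield, then snap over its flange at 33 mm. Latched, its hub top stays 10 mm below the rim.
Things that resemble listed ones, but are neither listed nor needed, are in the scene too. Leave any pink or turquoise look-alike of the part that bears feeder_mouth alone.

How it is judged:
By the outcome, as a careful person would: the job done as asked, in the order asked, and still so for the second after the job is handed in, with the robot touching nothing.
It also fails if it takes over 42 s, if anything falls off the work surface, if the arm or the gripper's body presses on something with over 40 N, if the wrist force passes 120 N, or if a joint passes its speed limit or range.

## Working session

There is one attempt and no reset: what is moved stays moved. The work goes in short steps, Python scripts to look and compute and a tool call to move; the robot and the scene stay as the last step left them, time stands still between calls to the robot, and variables do not carry over. Pictures are saved under pics/ and viewed, and the job is handed in when it is done.

Besides the shell and the picture viewer there is one more tool, called after ">>>" as name([rows], argument=value, ...), one row to a line, values as JSON. arm_command: Moves the arm, as the interface text tells. Its arguments: {"type":"object","properties":{"deltas":{"type":"array","items":{"type":"object","properties":{"rot":{"type":"array","items":{"type":"number"}},"slide":{"type":"array","items":{"type":"number"}},"hand":{"type":"number"}}}},"squeeze":{"type":"number"}},"required":["deltas"]}

```bash
mkdir -p pics; python3 - <<'E'
from rig import arm
import cv2, numpy as np, pickle
s=arm.state(); print(s['time'],s['position'],s['orientation'],s['finger_gap'],s['force'])
for n in ['side','top']:
    p=arm.get_image(n); pickle.dump(p,open(f'{n}.pkl','wb'))
    cv2.imwrite(f'pics/{n}0.png',p['img'][:,:,::-1])
    for q in ['purple_center','feeder_mouth']:
        print(n,q,[(np.round(d['uv']),round(d['p'],2)) for d in arm.place_of(p,q)])
E
```

```text
0.0 [0.25153884 0.59869657 0.22740617] [-0.62062806 -3.07907914  0.00309934] 1.003506624968523 [-0.50388941 -0.1479888   0.05787503]
side purple_center [(array([223., 174.]), 0.77)]
side feeder_mouth [(array([334., 234.]), 0.97), (array([357., 356.]), 0.77), (array([232., 288.]), 0.76)]
top purple_center [(array([135., 213.]), 0.96)]
top feeder_mouth [(array([339., 216.]), 0.97), (array([439., 282.]), 0.66), (array([344., 318.]), 0.55)]
```

View pics/side0.png

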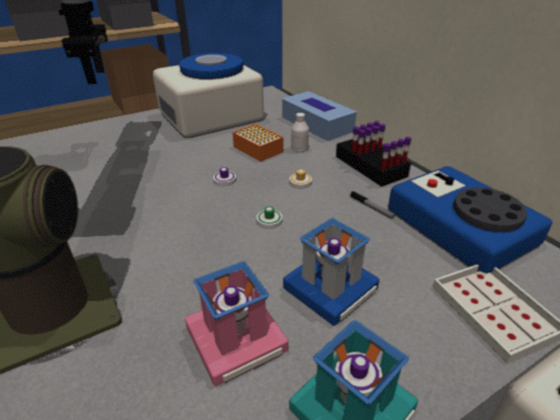

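View pics/top0.png

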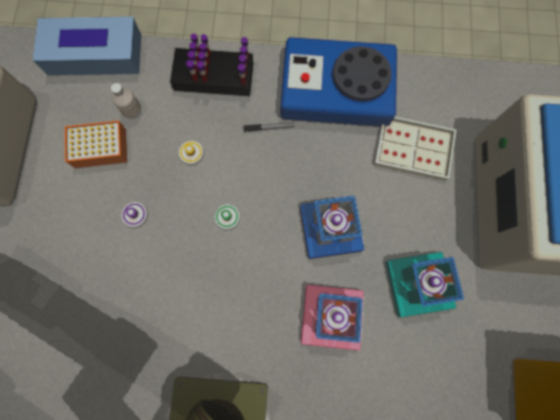

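Both views show the same things. Pixels below are from the top view.
- **Purple disc:** the loose one is at (134,214). Look-alikes are the purple hubs inside the feeders at (337,220), (433,281) and (338,317), and the tube caps near (200,45). I choose (134,214).
- **Feeder:** blue/grey at (337,220), turquoise at (433,281), pink at (338,317). I choose the blue one.

Next I'll check the choice in a crop and measure.

```bash
cat > h.py <<'E'
import numpy as np, cv2
def pts(p,box):
    l,t,r,b=box; v,u=np.mgrid[t:b,l:r]; z=p['range_z'][t:b,l:r]
    c=np.stack([(u-p['cx'])/p['fx']*z,(v-p['cy'])/p['fy']*z,z],-1)
    return (c-p['t'])@p['R'], z>0, p['img'][t:b,l:r]
def ray_at(p,uv,z):
    d=p['R'].T@np.array([(uv[0]-p['cx'])/p['fx'],(uv[1]-p['cy'])/p['fy'],1]); o=-p['R'].T@p['t']
    return o+d*(z-o[2])/d[2]
E
python3 - <<'E'
import pickle
from h import *
T=pickle.load(open('top.pkl','rb'));S=pickle.load(open('side.pkl','rb'))
a=T['img'][190:240,105:165];b=T['img'][185:265,290:375]
im=np.hstack([cv2.resize(a,(400,400)),cv2.resize(b,(400,400))]);cv2.imwrite('pics/c1.png',im[:,:,::-1])
print('cam top',-T['R'].T@T['t'],'side',-S['R'].T@S['t'], T['fx'])
X,ok,_=pts(T,(115,195,155,235)); m=ok&(X[...,2]>.006)
print('disc top',m.sum(),np.median(X[m],0),(X[m].min(0)+X[m].max(0))/2,X[m].max(0)-X[m].min(0))
h=ok&(X[...,2]>.022); print('hub',h.sum(),X[h].mean(0),X[h][:,2].max())
print('ray',ray_at(T,(135,213),.017),ray_at(S,(223,174),.017))
X,ok,_=pts(S,(205,160,245,192)); m=ok&(X[...,2]>.006)
print('disc side',m.sum(),(X[m].min(0)+X[m].max(0))/2,X[m].max(0)-X[m].min(0))
for n,P,bx,uv in(('top',T,(295,185,375,265),(339,216)),('side',S,(280,210,385,320),(334,234))):
    X,ok,_=pts(P,bx); m=ok&(X[...,2]>.105)&(X[...,2]<.145)
    q=X[m]; r=cv2.minAreaRect((q[:,:2]*1000).astype(np.float32)); print(n,m.sum(),r,np.percentile(q[:,2],[5,50,90,98]))
    print('ray',ray_at(P,uv,.126))
E
```

```text
cam top [ 0.2632588  -0.1060369   0.97976915] side [ 0.09900699 -0.65492969  0.57406447] 416.50539323568836
disc top 493 [0.45605606 0.24121334 0.01309394] [0.45805257 0.2452117  0.0221024 ] [0.05861733 0.05941121 0.03213065]
hub 97 [0.45773597 0.24363612 0.03263697] 0.03816771979801973
ray [0.4586169  0.24124805 0.017     ] [0.45747464 0.24815473 0.017     ]
disc side 270 [0.458991   0.24354057 0.02106396] [0.05938585 0.06359193 0.02989581]
top 950 ((461.8734436035156, -224.83692932128906), (88.74880981445312, 88.61125183105469), 13.040966987609863) [0.11007174 0.12183644 0.12599394 0.12738927]
ray [ 0.46362521 -0.22591436  0.126     ]
side 1387 ((461.50006103515625, -225.17958068847656), (89.7381820678711, 89.5918197631836), 13.523131370544434) [0.10649151 0.11763607 0.12447361 0.12566005]
ray [ 0.46564073 -0.21836415  0.126     ]
```

View pics/c1.png

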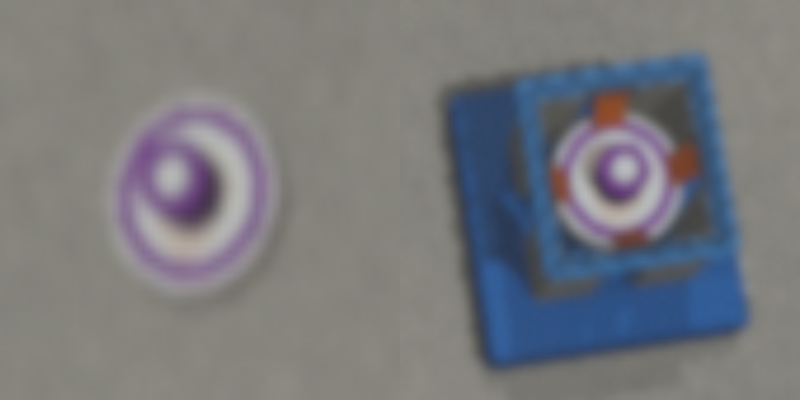

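The crop confirms the loose purple disc (left) and the blue feeder with a purple-hubbed stack (right). The disc is at about (0.458, 0.244), and the mouth at about (0.462, -0.225) with a yaw of about 13°.

```bash
cat > d.py <<'E'
import sys; from rig import arm; import numpy as np; from scipy.spatial.transform import Rotation as Ro
s=arm.state(); R=Ro.from_rotvec(s['orientation']).as_matrix()
for a in sys.argv[1:]:
    t=np.array(eval(a)); print(a,'->',np.round(R.T@(t-s['position']),4))
down=R[:,2]; print('t',s['time'],'tcp',np.round(s['position'],4),'zaxis',np.round(down,4),'yaxis',np.round(R[:,1],3),'F',np.round(s['force'],2),'gap',round(s['finger_gap'],3))
E
python3 d.py .4583,.2442,.12 .4583,.2442,.028
```

```text
.4583,.2442,.12 -> [-0.3279 -0.247   0.1084]
.4583,.2442,.028 -> [-0.3279 -0.247   0.2004]
t 0.3 tcp [0.2517 0.5991 0.2282] zaxis [-3.e-04 -6.e-04 -1.e+00] yaxis [ 0.387  0.922 -0.001] F [0.06 0.53 0.08] gap 1.001
```

>>> arm_command([
  {"slide": [-0.03, -0.023, 0], "rot": [0, 0, 0], "hand": 0.6},
  {"slide": [-0.06, -0.045, 0.01], "rot": [0, 0, 0], "hand": 0.6},
  {"slide": [-0.09, -0.068, 0.02], "rot": [0, 0, 0], "hand": 0.6},
  {"slide": [-0.12, -0.09, 0.03], "rot": [0, 0, 0], "hand": 0.6},
  {"slide": [-0.15, -0.113, 0.04], "rot": [0, 0, 0], "hand": 0.6},
  {"slide": [-0.18, -0.135, 0.05], "rot": [0, 0, 0], "hand": 0.6},
  {"slide": [-0.21, -0.158, 0.06], "rot": [0, 0, 0], "hand": 0.6},
  {"slide": [-0.24, -0.181, 0.07], "rot": [0, 0, 0], "hand": 0.6},
  {"slide": [-0.27, -0.203, 0.08], "rot": [0, 0, 0], "hand": 0.6},
  {"slide": [-0.3, -0.226, 0.095], "rot": [0, 0, 0], "hand": 0.6},
  {"slide": [-0.32, -0.241, 0.105], "rot": [0, 0, 0], "hand": 0.6},
  {"slide": [-0.328, -0.247, 0.108], "rot": [0, 0, 0], "hand": 0.6},
  {"slide": [-0.328, -0.247, 0.108], "rot": [0, 0, 0], "hand": 0.6},
  {"slide": [-0.328, -0.247, 0.108], "rot": [0, 0, 0], "hand": 0.6},
])

```text
time: 1.47
position: [0.4584, 0.2445, 0.1206]
orientation: [-0.622, -3.079, 0.0]
force: [1.0, 0.4, 0.3]
finger_gap: 0.601
```

```bash
python3 d.py .4583,.2442,.028; python3 - <<'E'
from rig import arm
from h import *
p=arm.get_image('wrist'); cv2.imwrite('pics/w1.png',p['img'][:,:,::-1])
s=arm.state()
for d in arm.place_of(p,'purple_center'):
    uv=np.array(d['uv']);x=(uv-[p['cx'],p['cy']])/p['fx'];th=np.hypot(*x)
    dc=np.array([*(x/th*np.sin(th)),np.cos(th)]); dw=p['R'].T@dc; o=-p['R'].T@p['t']
    print(d['p'],uv,o+dw*(.017-o[2])/dw[2])
m=arm.cut_out(p,'purple_center')
if m:
    v,u=np.nonzero(m[0]['mask']&(p['range_z']>0)); z=p['range_z'][v,u]
    x=np.stack([(u-p['cx'])/p['fx'],(v-p['cy'])/p['fy']],1);th=np.hypot(*x.T)
    c=np.column_stack([x*(np.tan(th)/th)[:,None]*z[:,None],z]); X=(c-p['t'])@p['R']
    print(m[0]['p'],len(X),np.percentile(X,[1,50,99],axis=0).round(4)); h=X[:,2]>.028; print('hub',h.sum(),X[h].mean(0),(X[h].min(0)+X[h].max(0))/2)
    f=(X[:,2]>.008)&(X[:,2]<.016);print('flange rect',cv2.minEnclosingCircle((X[f][:,:2]*1000).astype(np.float32)))
E
```

```text
.4583,.2442,.028 -> [-0.     -0.0003  0.0926]
t 1.4667 tcp [0.4584 0.2445 0.1206] zaxis [-5.e-04  0.e+00 -1.e+00] yaxis [ 0.388  0.922 -0.   ] F [1.   0.41 0.33] gap 0.601
0.96 [280.7 214.3] [0.46018569 0.24648327 0.017     ]
0.9 3765 [[0.4282 0.2202 0.0069]
 [0.4531 0.249  0.0133]
 [0.4846 0.275  0.0358]]
hub 720 [0.45617044 0.24759909 0.03437977] [0.45699384 0.24733237 0.03238328]
flange rect ((456.9301452636719, 247.41473388671875), 30.029327392578125)
```

View pics/w1.png

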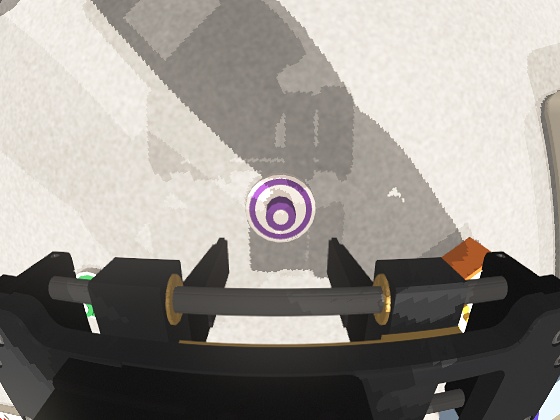

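The wrist view shows the disc at (281,212), midway between the fingers, which are at columns about 222 and 335. Wrist depth puts it at (0.457, 0.247), within calibration error of the other views. I'll descend and grip.

>>> arm_command([
  {"slide": [0.001, 0.001, 0.03], "rot": [0, 0, 0], "hand": 0.6},
  {"slide": [0.0015, 0.001, 0.06], "rot": [0, 0, 0], "hand": 0.6},
  {"slide": [0.0015, 0.001, 0.08], "rot": [0, 0, 0], "hand": 0.6},
  {"slide": [0.0015, 0.001, 0.09], "rot": [0, 0, 0], "hand": 0.6},
  {"slide": [0.0015, 0.001, 0.0915], "rot": [0, 0, 0], "hand": 0.6},
  {"slide": [0.0015, 0.001, 0.0915], "rot": [0, 0, 0], "hand": 0.45},
  {"slide": [0.0015, 0.001, 0.0915], "rot": [0, 0, 0], "hand": 0.35},
  {"slide": [0.0015, 0.001, 0.0915], "rot": [0, 0, 0], "hand": 0.2},
  {"slide": [0.0015, 0.001, 0.0915], "rot": [0, 0, 0], "hand": 0.2},
  {"slide": [0.0015, 0.001, 0.0915], "rot": [0, 0, 0], "hand": 0.2},
  {"slide": [0.0015, 0.001, 0.0915], "rot": [0, 0, 0], "hand": 0.2},
  {"slide": [0.0015, 0.001, 0.0915], "rot": [0, 0, 0], "hand": 0.2},
], squeeze=15)

```text
time: 2.62
position: [0.458, 0.2473, 0.0306]
orientation: [0.618, 3.078, 0.002]
force: [-0.2, -0.3, 3.8]
finger_gap: 0.245
```

>>> arm_command([
  {"slide": [0, 0, -0.01], "rot": [0, 0, 0], "hand": 0.2},
  {"slide": [0, 0, -0.03], "rot": [0, 0, 0], "hand": 0.2},
  {"slide": [0, 0, -0.06], "rot": [0, 0, 0], "hand": 0.2},
  {"slide": [0, 0, -0.09], "rot": [0, 0, 0], "hand": 0.2},
  {"slide": [0, 0, -0.12], "rot": [0, 0, 0], "hand": 0.2},
  {"slide": [0, 0, -0.15], "rot": [0, 0, 0], "hand": 0.2},
  {"slide": [0, 0, -0.17], "rot": [0, 0, 0], "hand": 0.2},
  {"slide": [0, 0, -0.18], "rot": [0, 0, 0], "hand": 0.2},
  {"slide": [0, 0, -0.18], "rot": [0, 0, 0], "hand": 0.2},
])

```text
time: 3.37
position: [0.4589, 0.2477, 0.214]
orientation: [0.617, 3.074, 0.007]
force: [0.1, -0.5, -1.3]
finger_gap: 0.248
```

```bash
cat > wr.py <<'E'
import sys
from rig import arm
from h import *
p=arm.get_image('wrist'); cv2.imwrite(f'pics/{sys.argv[1]}.png',p['img'][:,:,::-1])
q=arm.get_image('side'); cv2.imwrite(f'pics/{sys.argv[1]}s.png',q['img'][:,:,::-1])
E
python3 wr.py w2; python3 d.py .4617,-.225,.21
```

```text
.4617,-.225,.21 -> [-1.864e-01 -4.336e-01 -4.000e-04]
t 3.4667 tcp [0.4571 0.2469 0.2097] zaxis [ 1.e-03  3.e-04 -1.e+00] yaxis [0.386 0.923 0.001] F [-0.45 -0.34 -1.2 ] gap 0.247
```

View pics/w2.png

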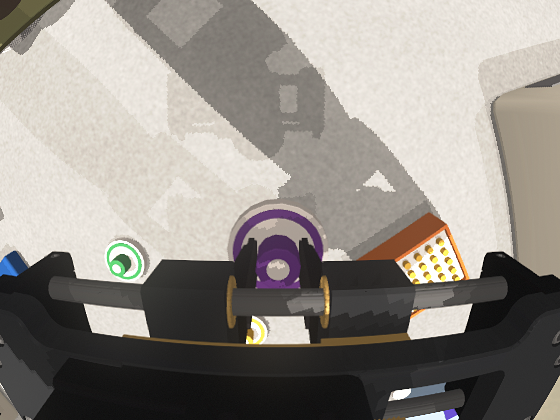

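View pics/w2s.png

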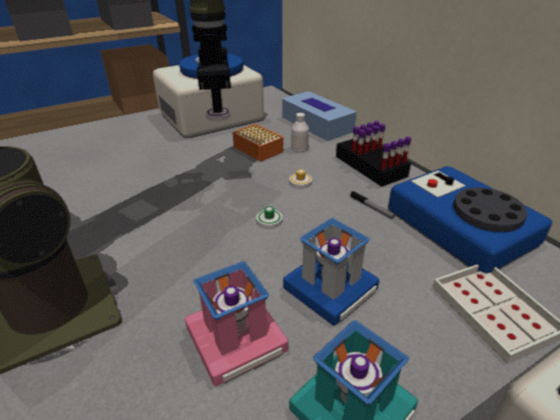

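The disc is held by the hub at (278,268), and nothing else has moved. I'll carry it over the feeder.

>>> arm_command([
  {"slide": [-0.006, -0.014, 0], "rot": [0, 0, 0], "hand": 0.2},
  {"slide": [-0.017, -0.04, 0], "rot": [0, 0, 0], "hand": 0.2},
  {"slide": [-0.03, -0.07, 0], "rot": [0, 0, 0], "hand": 0.2},
  {"slide": [-0.043, -0.1, 0], "rot": [0, 0, 0], "hand": 0.2},
  {"slide": [-0.056, -0.13, 0], "rot": [0, 0, 0], "hand": 0.2},
  {"slide": [-0.069, -0.16, 0], "rot": [0, 0, 0], "hand": 0.2},
  {"slide": [-0.082, -0.19, 0], "rot": [0, 0, 0], "hand": 0.2},
  {"slide": [-0.095, -0.22, 0], "rot": [0, 0, 0], "hand": 0.2},
  {"slide": [-0.108, -0.25, 0], "rot": [0, 0, 0], "hand": 0.2},
  {"slide": [-0.12, -0.28, 0], "rot": [0, 0, 0], "hand": 0.2},
  {"slide": [-0.133, -0.31, 0], "rot": [0, 0, 0], "hand": 0.2},
  {"slide": [-0.146, -0.34, 0], "rot": [0, 0, 0], "hand": 0.2},
  {"slide": [-0.159, -0.37, 0], "rot": [0, 0, 0], "hand": 0.2},
  {"slide": [-0.172, -0.4, 0], "rot": [0, 0, 0], "hand": 0.2},
  {"slide": [-0.18, -0.42, 0], "rot": [0, 0, 0], "hand": 0.2},
  {"slide": [-0.185, -0.43, 0], "rot": [0, 0, 0], "hand": 0.2},
  {"slide": [-0.1864, -0.4336, 0], "rot": [0, 0, 0], "hand": 0.2},
  {"slide": [-0.1864, -0.4336, 0], "rot": [0, 0, 0], "hand": 0.2},
  {"slide": [-0.1864, -0.4336, 0], "rot": [0, 0, 0], "hand": 0.2},
])

```text
time: 5.05
position: [0.4614, -0.2239, 0.2086]
orientation: [-0.617, -3.079, -0.003]
force: [0.6, -0.2, -1.4]
finger_gap: 0.253
```

```bash
python3 d.py .4617,-.225,.12; cat > m.py <<'E'
import sys
from rig import arm
from h import *
n=sys.argv[1]
p=arm.get_image('wrist'); cv2.imwrite(f'pics/{n}.png',p['img'][:,:,::-1])
v,u=np.nonzero(p['range_z']>0); z=p['range_z'][v,u]
x=np.stack([(u-p['cx'])/p['fx'],(v-p['cy'])/p['fy']],1);th=np.hypot(*x.T)+1e-9
k=th<1.2; v,u,z,x,th=v[k],u[k],z[k],x[k],th[k]
c=np.column_stack([x*(np.tan(th)/th)[:,None]*z[:,None],z]); X=(c-p['t'])@p['R']
k=(abs(X[:,2]-.125)<.006)&(np.hypot(X[:,0]-.4617,X[:,1]+.225)<.07)
if k.sum()>50: print('rim wrist',k.sum(),cv2.minAreaRect((X[k][:,:2]*1000).astype(np.float32)))
s=arm.state()['position']
k=(X[:,2]>s[2]-.025)&(X[:,2]<s[2]-.010)&(np.hypot(X[:,0]-s[0],X[:,1]-s[1])<.045)
q=X[k]; print('flange wrist',len(q), cv2.minEnclosingCircle((q[:,:2]*1000).astype(np.float32)) if len(q) else '', 'z',np.percentile(q[:,2],[5,50,95]) if len(q) else '')
S=arm.get_image('side'); cv2.imwrite(f'pics/{n}s.png',S['img'][:,:,::-1])
Y,ok,im=pts(S,(0,0,560,420)); k=ok&(Y[...,2]>s[2]-.035)&(Y[...,2]<s[2]-.014)&(np.hypot(Y[...,0]-s[0],Y[...,1]-s[1])<.045)
q=Y[k]; print('flange side',len(q), cv2.minEnclosingCircle((q[:,:2]*1000).astype(np.float32)), np.percentile(q[:,2],[2,50,98]))
E
python3 m.py w3
```

```text
.4617,-.225,.12 -> [-0.0008 -0.0011  0.0886]
t 5.05 tcp [ 0.4614 -0.2239  0.2086] zaxis [-5.0e-04  1.8e-03 -1.0e+00] yaxis [0.385 0.923 0.001] F [ 0.57 -0.22 -1.37] gap 0.253
rim wrist 3038 ((460.11322021484375, -223.20175170898438), (88.6235122680664, 89.16622924804688), 12.737711906433105)
flange wrist 3775 ((459.5593566894531, -223.2866668701172), 29.610172271728516) z [0.1891816  0.19096182 0.19371858]
flange side 581 ((462.0069580078125, -226.39154052734375), 30.4594783782959) [0.17873469 0.18977901 0.19209186]
```

View pics/w3.png

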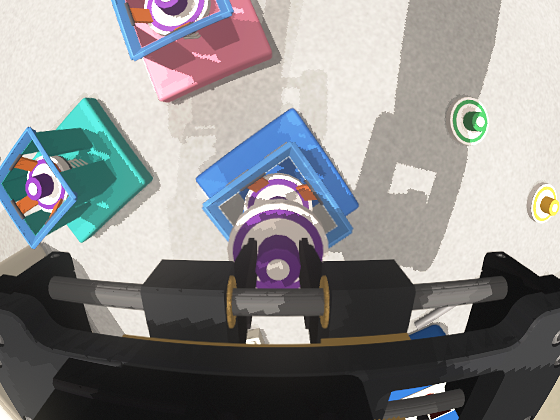

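View pics/w3s.png

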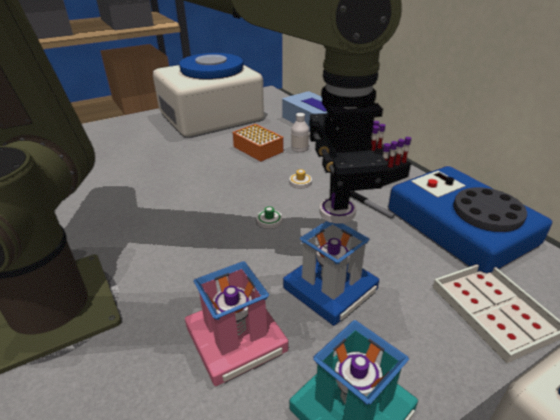

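Disc and rim centres agree to about 1 mm in both the wrist and side views. I'll lower it straight down.

>>> arm_command([
  {"slide": [0, -0.0003, 0.015], "rot": [0, 0, 0], "hand": 0.2},
  {"slide": [0, -0.0003, 0.03], "rot": [0, 0, 0], "hand": 0.2},
  {"slide": [0, -0.0003, 0.04], "rot": [0, 0, 0], "hand": 0.2},
  {"slide": [0, -0.0003, 0.05], "rot": [0, 0, 0], "hand": 0.2},
  {"slide": [0, -0.0003, 0.055], "rot": [0, 0, 0], "hand": 0.2},
  {"slide": [0, -0.0003, 0.06], "rot": [0, 0, 0], "hand": 0.2},
  {"slide": [0, -0.0003, 0.062], "rot": [0, 0, 0], "hand": 0.2},
  {"slide": [0, -0.0003, 0.063], "rot": [0, 0, 0], "hand": 0.2},
  {"slide": [0, -0.0003, 0.063], "rot": [0, 0, 0], "hand": 0.2},
])

```text
time: 5.9
position: [0.462, -0.2241, 0.1468]
orientation: [0.616, 3.079, 0.001]
force: [-0.4, 0.7, -0.7]
finger_gap: 0.243
```

```bash
python3 m.py w4;python3 d.py .4617,-.225,.144
```

```text
rim wrist 8489 ((460.1075134277344, -223.06980895996094), (88.53076171875, 88.63444519042969), 12.643622398376465)
flange wrist 4914 ((461.5116271972656, -224.09922790527344), 44.867427825927734) z [0.1229321  0.12883218 0.13064309]
flange side 889 ((462.0233154296875, -224.28009033203125), 44.96173095703125) [0.11293552 0.12483303 0.12986784]
.4617,-.225,.144 -> [ 0.     -0.0008  0.0028]
t 6.0 tcp [ 0.462  -0.2243  0.1468] zaxis [ 1.6e-03  2.0e-04 -1.0e+00] yaxis [0.385 0.923 0.001] F [-0.81 -0.45 -0.74] gap 0.25
```

View pics/w4.png

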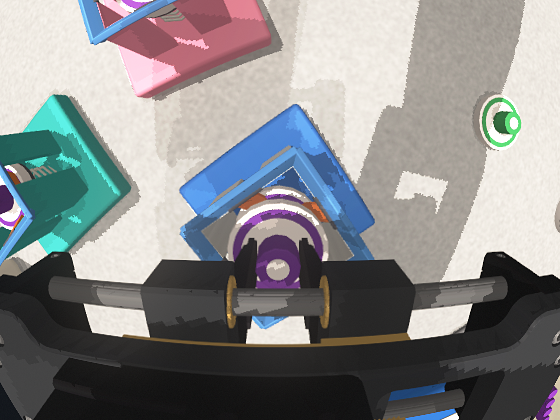

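View pics/w4s.png

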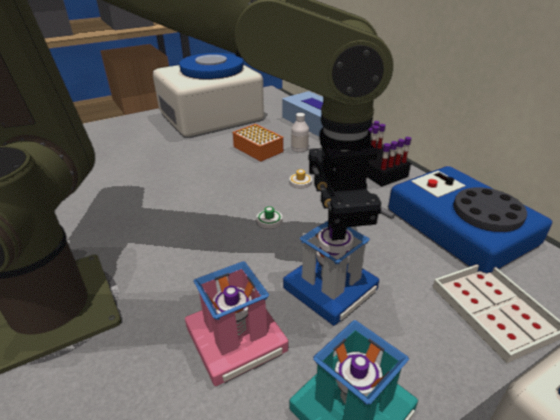

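The disc is centred in the mouth about 2 mm above the stack. I'll settle it onto the stack.

>>> arm_command([
  {"slide": [0, 0, 0.001], "rot": [0, 0, 0], "hand": 0.2},
  {"slide": [0, 0, 0.002], "rot": [0, 0, 0], "hand": 0.2},
  {"slide": [0, 0, 0.003], "rot": [0, 0, 0], "hand": 0.2},
  {"slide": [0, 0, 0.0035], "rot": [0, 0, 0], "hand": 0.2},
  {"slide": [0, 0, 0.0035], "rot": [0, 0, 0], "hand": 0.2},
])

```text
time: 6.42
position: [0.4622, -0.2244, 0.1436]
orientation: [0.616, 3.078, 0.0]
force: [-1.2, 0.0, 3.9]
finger_gap: 0.25
```

Contact at about +4.5 N. I'll release gently, then rise.

>>> arm_command([
  {"slide": [0, 0, -0.001], "rot": [0, 0, 0], "hand": 0.28},
  {"slide": [0, 0, -0.001], "rot": [0, 0, 0], "hand": 0.32},
  {"slide": [0, 0, -0.001], "rot": [0, 0, 0], "hand": 0.36},
  {"slide": [0, 0, -0.001], "rot": [0, 0, 0], "hand": 0.42},
  {"slide": [0, 0, -0.001], "rot": [0, 0, 0], "hand": 0.42},
  {"slide": [0, 0, -0.01], "rot": [0, 0, 0], "hand": 0.42},
  {"slide": [0, 0, -0.025], "rot": [0, 0, 0], "hand": 0.42},
  {"slide": [0, 0, -0.04], "rot": [0, 0, 0], "hand": 0.42},
  {"slide": [0, 0, -0.05], "rot": [0, 0, 0], "hand": 0.42},
  {"slide": [0, 0, -0.05], "rot": [0, 0, 0], "hand": 0.42},
])

```text
time: 7.25
position: [0.4636, -0.2253, 0.197]
orientation: [0.615, 3.073, -0.003]
force: [-0.1, -0.3, 0.1]
finger_gap: 0.42
```

```bash
cat > n.py <<'E'
import sys
from rig import arm
from h import *
n=sys.argv[1]
p=arm.get_image('wrist'); cv2.imwrite(f'pics/{n}.png',p['img'][:,:,::-1])
v,u=np.nonzero(p['range_z']>0); z=p['range_z'][v,u]
x=np.stack([(u-p['cx'])/p['fx'],(v-p['cy'])/p['fy']],1);th=np.hypot(*x.T)+1e-9
k=th<1.2; v,u,z,x,th=v[k],u[k],z[k],x[k],th[k]
c=np.column_stack([x*(np.tan(th)/th)[:,None]*z[:,None],z]); X=(c-p['t'])@p['R']
col=p['img'][v,u].astype(int); pur=(col[:,2]>col[:,1]+30)&(col[:,0]>col[:,1]+15)
near=np.hypot(X[:,0]-.4605,X[:,1]+.2235)
k=(near<.016)&(X[:,2]<.16)&pur; q=X[k]; print('hub',len(q),np.percentile(q,[2,50,98],axis=0).round(4).tolist())
t=q[q[:,2]>np.percentile(q[:,2],95)-.004]; print('hubtop centre',cv2.minEnclosingCircle((t[:,:2]*1000).astype(np.float32)),np.median(t[:,2]))
k=(near<.034)&(near>.02)&(X[:,2]<.135); q=X[k]; h=np.histogram(q[:,2],bins=np.arange(.06,.14,.004)); print('annulus z',dict(zip(h[1].round(3).tolist(),h[0].tolist())))
k=(abs(X[:,2]-.126)<.003)&(near<.07)&(near>.036); print('rim',cv2.minAreaRect((X[k][:,:2]*1000).astype(np.float32)))
S=arm.get_image('side'); cv2.imwrite(f'pics/{n}s.png',cv2.resize(S['img'][190:330,270:400],None,fx=4,fy=4)[:,:,::-1])
E
python3 n.py w5;python3 d.py .4617,-.225,.165
```

```text
hub 883 [[0.4498, -0.2344, 0.1317], [0.457, -0.2222, 0.1502], [0.4712, -0.2126, 0.1517]]
hubtop centre ((461.30987548828125, -224.02444458007812), 11.897016525268555) 0.150423195814933
annulus z {0.06: 0, 0.064: 0, 0.068: 0, 0.072: 0, 0.076: 0, 0.08: 5, 0.084: 28, 0.088: 27, 0.092: 282, 0.096: 23, 0.1: 30, 0.104: 76, 0.108: 89, 0.112: 67, 0.116: 71, 0.12: 66, 0.124: 340, 0.128: 2343, 0.132: 0, 0.136: 0}
rim ((460.2327880859375, -223.214111328125), (89.02750396728516, 89.13462829589844), 12.606572151184082)
.4617,-.225,.165 -> [ 0.0005 -0.0007  0.029 ]
t 7.35 tcp [ 0.4623 -0.2245  0.194 ] zaxis [ 3.1e-03 -7.0e-04 -1.0e+00] yaxis [0.385 0.923 0.001] F [ 0.1   0.51 -0.45] gap 0.42
```

View pics/w5.png

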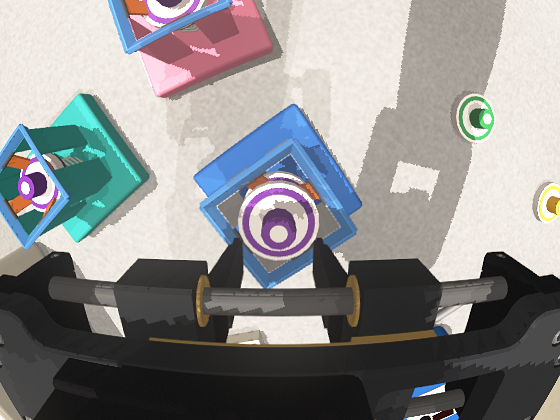

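View pics/w5s.png

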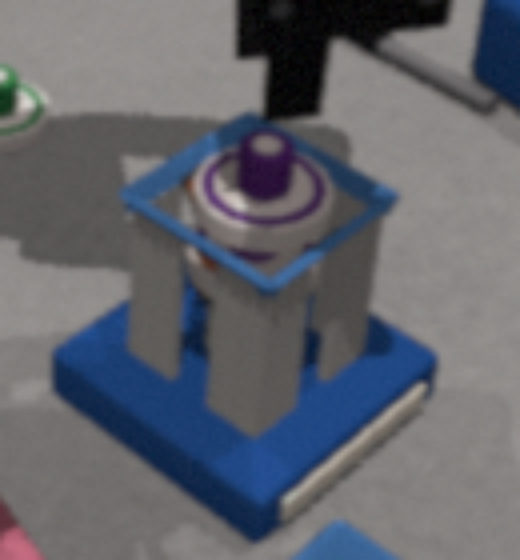

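The disc sits level in the mouth, hub top at about 0.150 (23–24 mm above the rim as described) and within about 1 mm of centre. Next: shut the fingers and go down to contact.

>>> arm_command([
  {"slide": [0, 0, 0], "rot": [0, 0, 0], "hand": 0.2},
  {"slide": [0, 0, 0], "rot": [0, 0, 0], "hand": 0},
  {"slide": [0, 0, 0], "rot": [0, 0, 0], "hand": 0},
  {"slide": [0, 0, 0], "rot": [0, 0, 0], "hand": 0},
  {"slide": [0, 0, 0.008], "rot": [0, 0, 0], "hand": 0},
  {"slide": [0, 0, 0.016], "rot": [0, 0, 0], "hand": 0},
  {"slide": [0, 0, 0.022], "rot": [0, 0, 0], "hand": 0},
  {"slide": [0, 0, 0.026], "rot": [0, 0, 0], "hand": 0},
  {"slide": [0, 0, 0.028], "rot": [0, 0, 0], "hand": 0},
  {"slide": [0, 0, 0.028], "rot": [0, 0, 0], "hand": 0},
])

```text
time: 8.18
position: [0.462, -0.2242, 0.165]
orientation: [0.616, 3.079, 0.001]
force: [-0.2, -0.2, 0.1]
finger_gap: 0.008
```

```bash
python3 d.py .4625,-.2243,.163 .4625,-.2243,.126
```

```text
.4625,-.2243,.163 -> [-0.0005  0.0002  0.002 ]
.4625,-.2243,.126 -> [-0.0005  0.0001  0.039 ]
t 8.1833 tcp [ 0.462  -0.2242  0.165 ] zaxis [ 1.7e-03  1.0e-04 -1.0e+00] yaxis [0.385 0.923 0.001] F [-0.21 -0.2   0.09] gap 0.008
```

Not touching yet. I'll press in stages, starting with 10 mm.

>>> arm_command([
  {"slide": [0, 0, 0.002], "rot": [0, 0, 0], "hand": 0},
  {"slide": [0, 0, 0.004], "rot": [0, 0, 0], "hand": 0},
  {"slide": [0, 0, 0.006], "rot": [0, 0, 0], "hand": 0},
  {"slide": [0, 0, 0.008], "rot": [0, 0, 0], "hand": 0},
  {"slide": [0, 0, 0.01], "rot": [0, 0, 0], "hand": 0},
  {"slide": [0, 0, 0.01], "rot": [0, 0, 0], "hand": 0},
])

```text
time: 8.68
position: [0.4624, -0.2245, 0.1558]
orientation: [0.616, 3.078, -0.0]
force: [-0.3, 0.6, 4.6]
finger_gap: 0.001
```

```bash
python3 n.py w6;python3 d.py .4625,-.2243,.1255
```

```text
hub 583 [[0.4497, -0.233, 0.1222], [0.4522, -0.2194, 0.1369], [0.4646, -0.2125, 0.1428]]
hubtop centre ((460.8145446777344, -223.81991577148438), 11.539778709411621) 0.1416061466938359
annulus z {0.06: 0, 0.064: 0, 0.068: 0, 0.072: 7, 0.076: 41, 0.08: 45, 0.084: 428, 0.088: 6, 0.092: 2, 0.096: 8, 0.1: 16, 0.104: 80, 0.108: 183, 0.112: 216, 0.116: 836, 0.12: 1704, 0.124: 0, 0.128: 0, 0.132: 0, 0.136: 0}
rim ((459.70526123046875, -223.1396942138672), (87.9814453125, 88.4630126953125), 12.415301322937012)
.4625,-.2243,.1255 -> [0.     0.0002 0.0302]
t 8.7833 tcp [ 0.4623 -0.2245  0.1557] zaxis [ 2.6e-03 -5.0e-04 -1.0e+00] yaxis [0.385 0.923 0.001] F [-1.04  0.03  5.03] gap 0.006
```

View pics/w6.png

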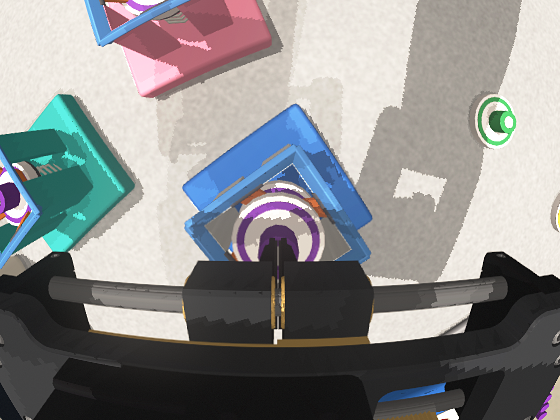

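View pics/w6s.png

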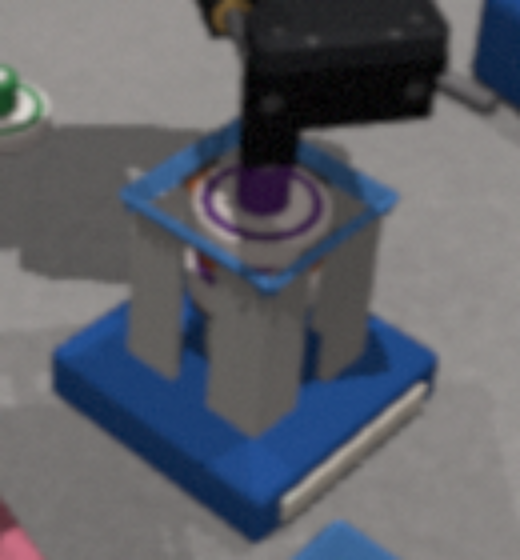

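The press is centred and level: 8 mm down at about 4.8 N. I'll continue to about 37 mm.

>>> arm_command([
  {"slide": [0, 0, 0.003], "rot": [0, 0, 0], "hand": 0},
  {"slide": [0, 0, 0.006], "rot": [0, 0, 0], "hand": 0},
  {"slide": [0, 0, 0.009], "rot": [0, 0, 0], "hand": 0},
  {"slide": [0, 0, 0.012], "rot": [0, 0, 0], "hand": 0},
  {"slide": [0, 0, 0.015], "rot": [0, 0, 0], "hand": 0},
  {"slide": [0, 0, 0.018], "rot": [0, 0, 0], "hand": 0},
  {"slide": [0, 0, 0.021], "rot": [0, 0, 0], "hand": 0},
  {"slide": [0, 0, 0.023], "rot": [0, 0, 0], "hand": 0},
  {"slide": [0, 0, 0.025], "rot": [0, 0, 0], "hand": 0},
  {"slide": [0, 0, 0.027], "rot": [0, 0, 0], "hand": 0},
  {"slide": [0, 0, 0.029], "rot": [0, 0, 0], "hand": 0},
  {"slide": [0, 0, 0.0295], "rot": [0, 0, 0], "hand": 0},
  {"slide": [0, 0, 0.0295], "rot": [0, 0, 0], "hand": 0},
])

```text
time: 9.87
position: [0.4626, -0.2246, 0.127]
orientation: [0.615, 3.078, -0.0]
force: [-1.4, 1.0, 7.1]
finger_gap: 0.006
```

```bash
python3 n.py w7;python3 d.py .4625,-.2243,.1255
```

```text
hub 608 [[0.4498, -0.233, 0.0935], [0.4525, -0.2197, 0.1087], [0.4647, -0.2126, 0.1451]]
hubtop centre ((459.40869140625, -223.16616821289062), 12.022912979125977) 0.11291547090970835
annulus z {0.06: 0, 0.064: 0, 0.068: 0, 0.072: 0, 0.076: 1, 0.08: 65, 0.084: 73, 0.088: 1322, 0.092: 626, 0.096: 168, 0.1: 152, 0.104: 142, 0.108: 143, 0.112: 111, 0.116: 27, 0.12: 0, 0.124: 0, 0.128: 0, 0.132: 0, 0.136: 0}
rim ((459.9861145019531, -223.11195373535156), (88.31398010253906, 88.61885070800781), 12.536615371704102)
.4625,-.2243,.1255 -> [0.0002 0.0003 0.0017]
t 9.9667 tcp [ 0.4626 -0.2247  0.1272] zaxis [ 3.e-03 -8.e-04 -1.e+00] yaxis [0.385 0.923 0.   ] F [-1.5   1.63  7.56] gap 0.005
```

View pics/w7.png

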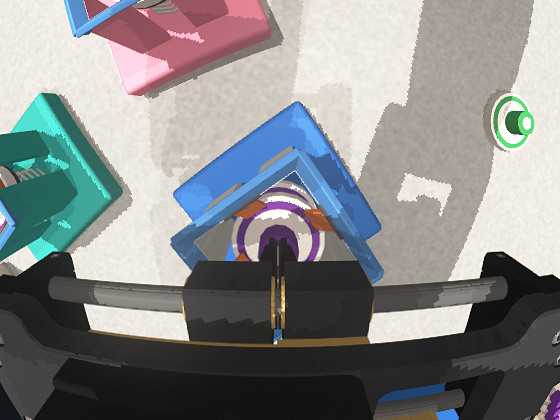

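View pics/w7s.png

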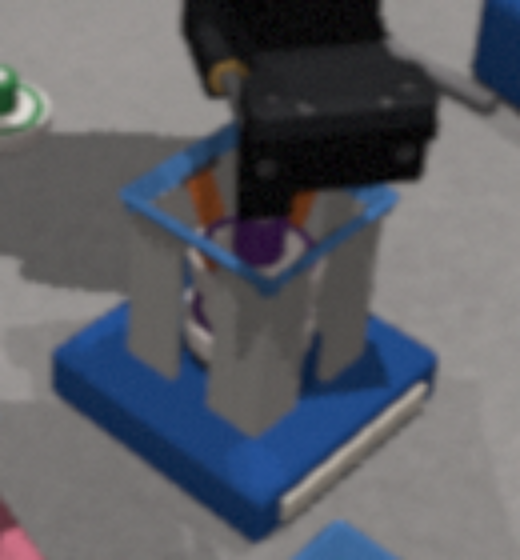

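The hub is about 36 mm down and two catches already show over the flange. I'll go 1.5 mm further, hold briefly, then ease up.

>>> arm_command([
  {"slide": [0, 0, 0.001], "rot": [0, 0, 0], "hand": 0},
  {"slide": [0, 0, 0.002], "rot": [0, 0, 0], "hand": 0},
  {"slide": [0, 0, 0.002], "rot": [0, 0, 0], "hand": 0},
  {"slide": [0, 0, 0.002], "rot": [0, 0, 0], "hand": 0},
  {"slide": [0, 0, 0.002], "rot": [0, 0, 0], "hand": 0},
])

```text
time: 10.38
position: [0.4627, -0.2247, 0.126]
orientation: [0.615, 3.078, -0.0]
force: [-2.5, 1.0, 7.7]
finger_gap: -0.0
```

>>> arm_command([
  {"slide": [0, 0, -0.003], "rot": [0, 0, 0], "hand": 0},
  {"slide": [0, 0, -0.006], "rot": [0, 0, 0], "hand": 0},
  {"slide": [0, 0, -0.01], "rot": [0, 0, 0], "hand": 0},
  {"slide": [0, 0, -0.02], "rot": [0, 0, 0], "hand": 0},
  {"slide": [0, 0, -0.035], "rot": [0, 0, 0], "hand": 0},
  {"slide": [0, 0, -0.05], "rot": [0, 0, 0], "hand": 0},
  {"slide": [0, 0, -0.07], "rot": [0, 0, 0], "hand": 0},
  {"slide": [0, 0, -0.09], "rot": [0, 0, 0], "hand": 0},
  {"slide": [0, 0, -0.1], "rot": [0, 0, 0], "hand": 0},
  {"slide": [0, 0, -0.1], "rot": [0, 0, 0], "hand": 0},
])

```text
time: 11.22
position: [0.4637, -0.2254, 0.2293]
orientation: [0.614, 3.073, -0.004]
force: [-0.4, 0.1, 0.5]
finger_gap: 0.005
```

```bash
python3 n.py w8;python3 d.py .4625,-.2243,.1255
```

```text
hub 508 [[0.45, -0.2345, 0.099], [0.4577, -0.2224, 0.1162], [0.4719, -0.2128, 0.1176]]
hubtop centre ((461.3505859375, -224.12583923339844), 11.786758422851562) 0.11640478431791983
annulus z {0.06: 121, 0.064: 0, 0.068: 0, 0.072: 0, 0.076: 0, 0.08: 5, 0.084: 21, 0.088: 24, 0.092: 1240, 0.096: 232, 0.1: 164, 0.104: 168, 0.108: 178, 0.112: 164, 0.116: 67, 0.12: 1, 0.124: 0, 0.128: 0, 0.132: 0, 0.136: 0}
rim ((460.2617492675781, -223.190673828125), (89.2380599975586, 89.19026184082031), 12.492761611938477)
.4625,-.2243,.1255 -> [0.0002 0.0003 0.1002]
t 11.3167 tcp [ 0.4623 -0.2245  0.2257] zaxis [ 2.9e-03 -9.0e-04 -1.0e+00] yaxis [0.384 0.923 0.   ] F [-0.4  -0.43 -0.03] gap 0.005
```

View pics/w8.png

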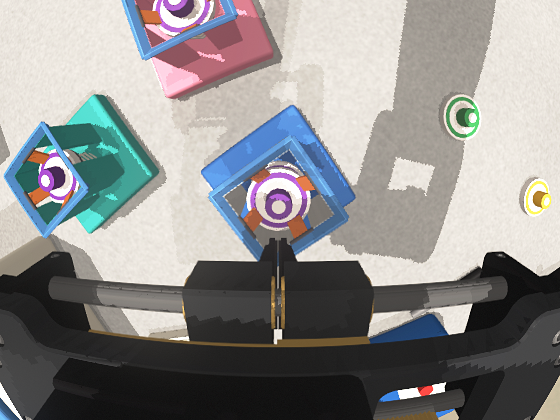

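View pics/w8s.png

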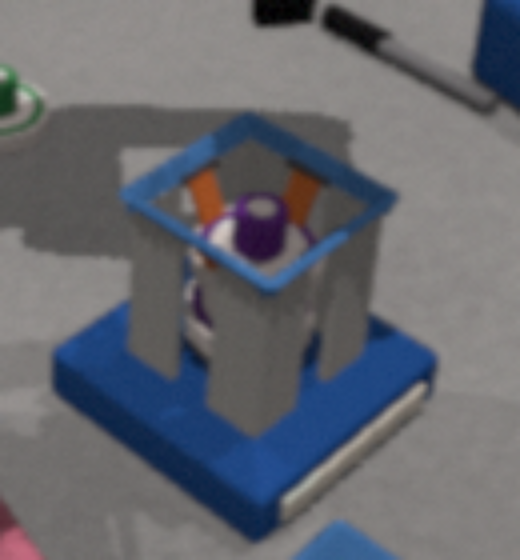

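The hub top stays at 0.116 with the arm clear, 10 mm below the rim. I'll check all four catches in a close crop before handing in.

```bash
python3 - <<'E'
import cv2
i=cv2.imread('pics/w8.png')[130:260,200:355]; cv2.imwrite('pics/c8.png',cv2.resize(i,None,fx=4,fy=4,interpolation=cv2.INTER_CUBIC))
E
```

```text
(no output)
```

View pics/c8.png

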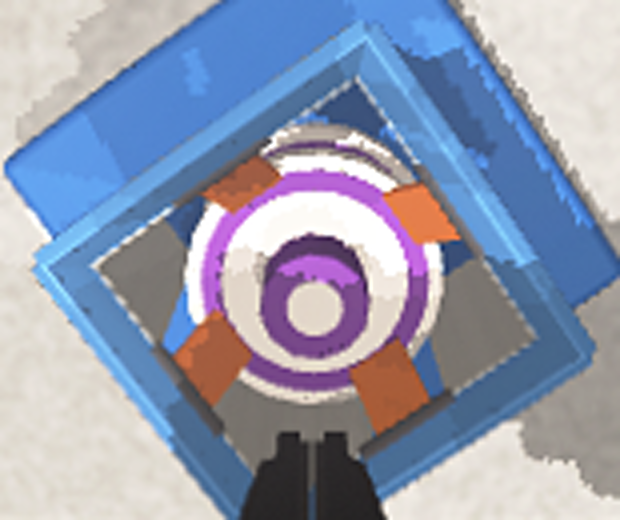

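All four orange catches overlap the flange, at (240,185), (425,212), (212,355) and (390,385) in the crop. The arm is clear, so I'll hand in.

```bash
python3 -c "
from rig import arm
print(arm.sign_off())"
```

```text
the job is handed in; nothing more can be done
None
```

The purple disc is loaded and latched in the blue feeder, and I handed the job in at about 11.3 s of the 42 s allowed. I gripped it by the hub, set it hub up on the stack, and pressed it about 37–38 mm down with shut fingers. The last force reading during the press was about 8 N, inside the 3–10 N range.

**Last checks, with the arm raised clear:**
- **Height:** the hub top stays at z ≈ 0.116, 10 mm below the rim, as expected when latched.
- **Catches:** all four orange catches overlap the flange in the wrist close-up.
- **Contact:** the measured force on the tool is about zero.
- **Bystanders:** I never touched the green and yellow discs, and they show no sign of having moved. I left the pink and turquoise feeders alone.

No check failed. The cameras disagreed by about 2–3 mm on absolute positions, about the calibration error. Disc and rim centres still matched to about 1 mm within each view.

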